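Pin the two lapped rails of a shop display to their foot

ROBOT

A 7-joint arm with a two-finger parallel gripper is mounted at the origin on a cart in front of the work surface, level with it; the furniture and walls round the work are solid. World frame = base frame: x ahead of the robot, y to its left, z up, the work surface at z = 0. Lengths are in mm, angles in rad, forces in N, time in s.
With the tool pointing down it reaches from about 425 to 800 mm from the base axis. Payload 8.3 kg.
Tool frame: the origin (TCP) lies midway between the tips of the shut fingers; the grasp point (between the pads) lies 19 mm behind it (grip_depth is the distance from the TCP to the grasp point, in mm); z points along the fingers, y is the line along which they close (so a half turn about z gives the same grasp; the last joint's range is limited). The gripper opens to 85 mm and grips with 20 to 120 N. Pads are 22 mm wide; open, the fingers measure 114 mm over their backs; the gripper's body (76 mm by 85 mm) begins 54 mm behind the grasp point. The pads swing forward as they close: fully open they stand 13 mm farther back than shut.
Start: joints at [-1.289, 0.383, 0.016, 1.37, -0.006, 1.388, -0.046], TCP at [211.203, 588.214, 231.279] pointing down, gripper open.
Joint ranges: [-2.95, 2.95], [-0.25, 2.06], [-1.52, 1.56], [0.18, 2.33], [-1.44, 4.58], [0.02, 2.06], [-3.01, 3.01]. Speed limits (rad/s): [2.39, 2.39, 3.01, 3.01, 3.14, 3.14, 3.14].

INTERFACE

Orientations are given as [roll, pitch, yaw] about the fixed x, y, z axes, in that order (R = Rz(yaw) Ry(pitch) Rx(roll)).
In Python, from cell import * gives the robot as it stands. The module is installed in compiled form; this text tells all that it offers.
- The arm moves only by the shell command python3 -m inch 'ROWS' [FORCE]. ROWS is JSON, a list of rows, each a list of 7 numbers: the opening, from 0 (shut) to 1 (fully open), then the shift along the tool's x, y, z in units of 40 mm (1.0 is 40 mm), then the turn, a rotation vector about the tool's x, y, z in units of 6 degrees (1.0 is 6 degrees). A call has 1 to 5 rows; each row is the pose to reach, as a shift and turn from the pose commanded when the call began, along the tool's axes at that moment; what a row does not reach only later rows make up. A row lasts 1/12 s, in which the tool goes at most 41.7 mm and 7.16 degrees, less where a joint would pass 70% of its speed; a pose out of reach is approached as far as the arm can. A call with a gripper value outside its range is refused whole. The fingers move at their own pace and stop on an object; FORCE is the grip in N (left out, the last holds). Time passes only in rows, so rows that repeat a pose let the fingers close. It gives the time, the measured TCP pose, the force, the opening and the grip force at its end, in the units of the state.
- read_state(): the state, without advancing time (a new reading comes with each control period).
- capture(name): name is "side" or "top" or "wrist"; returns a dict with "img" (420x560x3 uint8, red, green, blue), "fx", "fy", "cx", "cy" (pixels), "rvec" (rotation vector, rad) and "tvec" (3), from world to camera coordinates, as OpenCV has them. Camera axes: x right, y down, z forward; pixel columns grow to the right and rows downward; lengths in mm; the calibration is good to about 2 mm. A picture is of the moment at which its call begins. There is no depth.
- job_done(): hands the job in; it is judged then, once.
Trained networks look in a picture, given as the dict that the camera call returned (one of the last four; its "shot" number tells which), for a name from the list of things; names that differ only in an ending like _2 or _b are one class to them, and where a whole thing is asked for, a point or a joint stands for the part that bears it (a point fixed in the world has none). Each returns a list of dicts, best first, with "score" (0 to 1); they miss things now and then, are a little off and sometimes report something else, mostly with a low value. They report only what shows in the picture. A call takes as long as a camera call.
- recognise(query, picture): "centre" ([column, row] as shares, 0 to 1, of the picture: columns of its width, rows of its height, amid what is visible of it).
- silhouettes(query, picture): "region" (420x560 bool, what is visible of it) and "centre" ([column, row] as shares, 0 to 1, of the picture: columns of its width, rows of its height, amid what is visible of it).
The state is a dict: "clock": time; "q": joint angles; "dq": joint speeds; "joint_efforts": joint torques, N m; "position": TCP position; "tool_rot": TCP orientation; "force": force on the tool from outside, world axes, zero at the start; "torque": the same for the moment, N m; "opening": finger opening in mm; "gripper_force": force on a finger pad.
Only numpy, scipy, OpenCV 4.12 (cv2) and the standard library are available. Lean on these libraries where they do the work, as an engineer would, in place of code of your own. Each camera call takes 0.05 s, during which the arm holds its last target. There are 200 camera calls.

TASK

The two wooden display rails lap over the centre foot, but their holes are out of line with each other and with the steel bush hidden in the foot. Take the tapered pin from its stand, put it through both rails, feel sideways along the rails for the bush and drive the pin down into it, letting it follow the bush so that it draws both rails into line. Use gentle force (never more than about 35 N on the rails, foot or bush), push until the collar sits flat on the upper rail, let go, and leave the goods around undisturbed.

Things in the scene. Friction and masses are not known exactly. Their poses are not given: they have to be found in the camera images.
- pin_grip (a point): Centre of the pin's grip, a dark wooden square block 24 x 24 x 40 mm whose flat sides face its x and y axes (z up). Under it: a round steel collar (30 mm across, 6 mm thick, underside 26 mm below this point) and a 60 mm steel shank. About 0.12 kg. At the start the pin stands upright in the pin stand, hanging on its collar.
- pin_collar (a point): Centre of the underside of the pin's collar; z up along the pin. The shank under it is 60 mm long: 18 mm across for the first 26 mm, then tapering evenly to a blunt 6 mm tip.
- pin_stand: Fixed wooden stand, base 84 x 84 x 8 mm under a 64 x 64 mm block, 68 mm high, with a 23 mm upright hole in which the pin is parked. Origin at the centre of its underside. It stands at the left or the right of the display.
- foot_top (a point): Point over the middle of the foot, level with the upper rail's top face (72 mm above the work surface); y along the rails. The flat top and the mouth of the hidden bush are 16.5 mm below this level and its hole goes down another 48 mm. Two low guide cheeks beside the rails end 0 to 1 mm below this level.
- upper_hole (a point): Centre of the 20 mm hole in the upper rail, at its top face (wooden rail 50 mm wide, 8 mm thick, running towards the foot's -y side to a leg 0.165 m away). The rail slides along foot y only, with about 3.5 N of friction, and stays where it is left; it starts 2.5 to 5.5 mm off to the +y side of foot_top and can move 16 mm either way.
- lower_hole (a point): Centre of the same 20 mm hole in the lower rail, at its top face, directly under the upper rail (8 mm lower); this rail runs towards the foot's +y side. It slides in the same way and starts 2.5 to 5.5 mm off to the -y side of foot_top.
- jar: Clip-top glass jar, 90 x 84 x 121 mm, bystander, standing on the side where the pin stand is not. Origin at the centre of its underside.
- soap: Boxed soap 56 x 78 x 26 mm, bystander, partly under the rail on the foot's +y side. Origin under its centre.
- tin: Round tin 74 mm across, 32 mm high, bystander, partly under the rail on the foot's -y side. Origin under its centre.
- foot: Fixed wooden centre foot, 60 x 94 mm in plan, 56 mm high, on a 100 x 106 x 6 mm base. Origin at the centre of its underside; y along the rails, z up. Hidden in it is a fixed 34 x 46 mm steel bush with a 20 mm round upright hole. The bush is centred across the rails but its hole lies 6 to 10.5 mm off the foot's middle along y, to an unknown side; its place is not measured.
- tube: Cosmetic tube standing on its cap, 38 x 58 x 129 mm, bystander. Origin at the centre of its underside.
- carton: Flower-printed carton, 60 x 72 x 120 mm, bystander. Origin at the centre of its underside.
- balm: Small square box, 50 x 50 x 22 mm, bystander. Origin at the centre of its underside.
- bottle: White bottle with a screw cap, 50 x 63 x 171 mm, bystander. Origin at the centre of its underside.

How it is judged (in metres and radians):
On the way, in this order (a step that is already met when the one before it is completed fails the run):
1. the pin is lifted clear of its stand (height (world z) of pin_collar above 0.13 m), for 0.1 s.
2. the pin's tip has passed through both rails into the bush (z of pin_collar in the frame of foot_top below 0.03 m and horizontal distance between pin_collar and foot_top below 0.016 m), for 0.1 s.
At the end, for the whole second after the job is handed in: The pin stands upright (within 0.06 rad) through both rails and the bush, its collar within 2.5 mm of the upper rail's top face, both rail holes within 2.5 mm of the pin's axis, and the pin is released (z of pin_collar in the frame of upper_hole below 0.0025 m and horizontal distance between pin_collar and upper_hole below 0.0025 m and horizontal distance between pin_collar and lower_hole below 0.0025 m and angle between pin_collar's own z axis and vertical below 0.06 rad and contact force between pin and the fingers below 0.1 N); the robot touches nothing.
It fails at once if the pin is forced against the rails or foot with more than 35 N (contact force between pin and foot above 35 N).
It fails at once if the pin is forced against the bush with more than 35 N (contact force between pin and bush above 35 N).
It fails at once if a bystander is moved by more than 30 mm (distance of any of jar, soap, tin, tube, carton, balm, bottle from where it was at the start of the episode above 0.03 m).
It also fails if it takes over 61 s, if anything falls off the work surface, if the arm or the gripper's body presses on something with over 40 N, if the wrist force passes 120 N, or if a joint passes its speed limit or range.

## Working session

There is one attempt and no reset: what is moved stays moved. The work goes in short steps, Python scripts to look and compute and a shell command to move; the robot and the scene stay as the last step left them, time stands still between calls to the robot, and variables do not carry over. Pictures are saved under pics/ and viewed, at most 10 in all, crops included, and the job is handed in when it is done.

```bash
mkdir -p pics; cat > h.py <<'E'
from cell import *
import numpy as np, cv2
from scipy.spatial.transform import Rotation as Ro
def ray(p,c):
    R=cv2.Rodrigues(np.array(p["rvec"],float))[0]; t=np.array(p["tvec"],float).ravel()
    d=R.T@np.array([(c[0]-p["cx"])/p["fx"],(c[1]-p["cy"])/p["fy"],1]); return -R.T@t,d
def atz(p,c,z):
    o,d=ray(p,c); return o+d*(z-o[2])/d[2]
def proj(p,X):
    return cv2.projectPoints(np.array(X,float).reshape(-1,3),np.array(p["rvec"],float),np.array(p["tvec"],float),np.array([[p["fx"],0,p["cx"]],[0,p["fy"],p["cy"]],[0,0,1]],float),None)[0].reshape(-1,2)
def save(p,n): cv2.imwrite("pics/"+n+".png",p["img"][:,:,::-1])
def tri(a,ca,b,cb):
    o1,d1=ray(a,ca);o2,d2=ray(b,cb);s=np.linalg.lstsq(np.c_[d1,-d2],o2-o1,rcond=None)[0]
    x,y=o1+s[0]*d1,o2+s[1]*d2; return (x+y)/2,np.linalg.norm(x-y)
def px(c): return [c[0]*560,c[1]*420]
E
python3 - <<'E'
from h import *
np.set_printoptions(precision=1,suppress=True)
s=read_state();print(s)
P={n:capture(n) for n in("side","top")}
for n,p in P.items():
    save(p,n+"0"); print(n,ray(p,(280,210)))
    for q in["pin_grip","pin_collar","pin_stand","upper_hole","lower_hole","foot","foot_top","jar","tube","carton","balm","bottle","soap","tin"]:
        r=recognise(q,p); print(q,[(np.array(px(x["centre"])),round(x["score"],2)) for x in r[:2]])
im=np.hstack([P["side"]["img"],P["top"]["img"]])
E
```

```text
{'clock': 0.0, 'q': array([-1.3,  0.4,  0. ,  1.4, -0. ,  1.4, -0. ]), 'dq': array([-0.,  0., -0., -0., -0.,  0., -0.]), 'joint_efforts': array([ -0. , -62.8,   0.8, -37.2,   0. ,   0. ,   0. ]), 'position': array([211. , 587.8, 230.3]), 'tool_rot': array([-3.1,  0. ,  2.8]), 'force': array([ 0.9, -0.1,  0.3]), 'torque': array([ 0., -0.,  0.]), 'gripper_force': 0.0, 'opening': 85.49543140907362}
side (array([-248.8, 1122.9,  624.1]), array([ 0.5, -0.8, -0.3]))
pin_grip [(array([210.8, 278.5]), 0.51), (array([308.8, 187.8]), 0.42)]
pin_collar [(array([209.8, 278.2]), 0.68)]
pin_stand [(array([209.7, 304.3]), 0.94)]
upper_hole [(array([273. , 227.3]), 0.73), (array([209. , 277.6]), 0.28)]
lower_hole [(array([224.6, 261.1]), 0.64)]
foot [(array([262.4, 248. ]), 0.85)]
foot_top [(array([262.5, 251.9]), 0.85)]
jar [(array([344.4, 204.8]), 0.87)]
tube [(array([287.4, 202.2]), 0.83)]
carton [(array([148.6, 270.5]), 0.95)]
balm [(array([373.2, 209.4]), 0.75)]
bottle [(array([308.7, 185. ]), 0.7), (array([208.3, 279.4]), 0.41)]
soap [(array([251.7, 279.7]), 0.69)]
tin [(array([285.6, 249.2]), 0.95), (array([149.6, 272.5]), 0.18)]
top (array([-513.6, -324.5, 1416.3]), array([ 0.6,  0.2, -0.8]))
pin_grip []
pin_collar []
pin_stand [(array([218.6, 212.5]), 0.64)]
upper_hole [(array([271.7, 218.7]), 0.78)]
lower_hole [(array([221.4, 212.2]), 0.83)]
foot [(array([249.3, 217.4]), 0.59), (array([217.5, 213.1]), 0.2)]
foot_top [(array([249.3, 215.4]), 0.64)]
jar [(array([363.5, 257.1]), 0.66), (array([394.8, 286.8]), 0.65)]
tube [(array([387.7, 217.6]), 0.67), (array([352.3, 208.3]), 0.65)]
carton [(array([180.1, 178.4]), 0.79), (array([397.7, 286.2]), 0.39)]
balm [(array([396.7, 284.1]), 0.53)]
bottle [(array([388. , 217.8]), 0.92)]
soap [(array([223.7, 231.3]), 0.75)]
tin [(array([274.8, 234.9]), 0.57)]
```

View pics/side0.png

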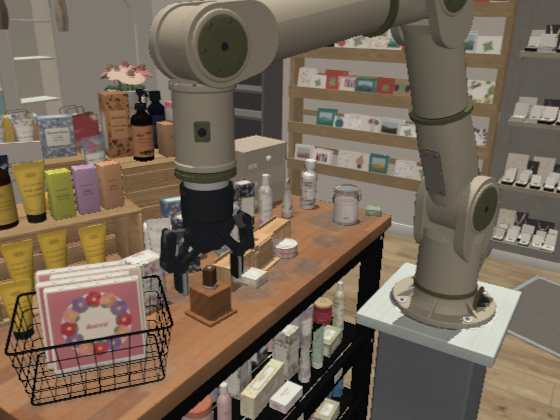

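View pics/top0.png

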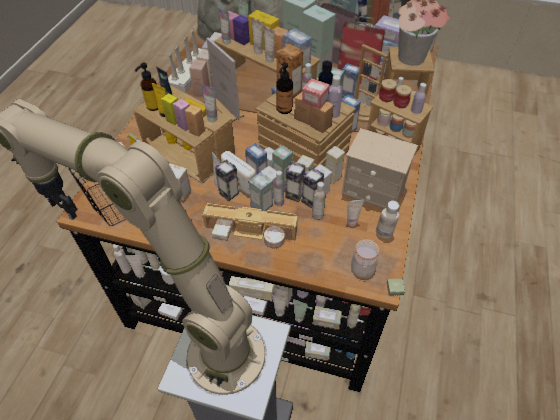

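```bash
python3 - <<'E'
from h import *
np.set_printoptions(precision=1,suppress=True)
P={n:capture(n) for n in("side","top")}
a,b=P["side"],P["top"]
print(tri(a,(209,304),b,(218.6,212.5)), atz(a,(210,278),80))
for z in(72,):
  print(atz(a,(262,248),z),atz(b,(249,216),z))
E
```

```text
(array([535. , 232.8, -60.3]), np.float64(32.26251284249569)) [425.6 335.5  80. ]
[430.3 123.7  72. ] [473.5  80.3  72. ]
```

The side view shows the stand at about (210,300) with the pin grip on top at (210,278), partly behind the gripper. In the top view the arm hides the stand, and the rails run from about (205,215) to (297,225). Next I'll use the wrist camera.

```bash
python3 - <<'E'
from h import *
np.set_printoptions(precision=1,suppress=True)
a=capture("side");b=capture("top");w=capture("wrist");save(w,"w0")
print(atz(a,(209.5,278.5),94),atz(a,(211,308),4),atz(a,(209.7,304.3),30))
for c in[(205,215),(297,225),(205,207),(297,215),(249,216)]: print(c,atz(b,c,72))
R=Ro.from_euler('xyz',read_state()["tool_rot"]).as_matrix();print(R)
print(ray(w,(280,210)))
for q in["pin_grip","pin_stand","upper_hole","foot","lower_hole"]:
    r=recognise(q,w); print(q,[(np.array(px(x["centre"])),round(x["score"],2)) for x in r[:2]])
E
```

```text
[407.6 358.1  94. ] [425.1 336.5   4. ] [409.2 359.   30. ]
(205, 215) [435.1 231.1  72. ]
(297, 225) [481.4 -92.7  72. ]
(205, 207) [469.2 244.6  72. ]
(297, 215) [524.3 -81.3  72. ]
(249, 216) [473.5  80.3  72. ]
[[-0.9  0.3 -0. ]
 [ 0.3  0.9  0. ]
 [ 0.   0.  -1. ]]
(array([131.8, 618.3, 374.2]), array([ 0.3, -0.1, -0.9]))
pin_grip []
pin_stand [(array([194.6, 352.5]), 0.86)]
upper_hole [(array([120.5, 410.4]), 0.61)]
foot [(array([123.9, 412.8]), 0.97)]
lower_hole [(array([121. , 409.5]), 0.71)]
```

View pics/w0.png

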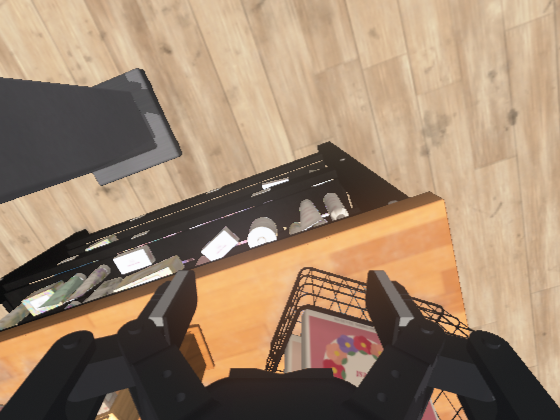

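The wrist view shows the stand's corner at about (190,360). Image down is tool -x and image left is tool -y.

```bash
python3 -m inch '[[1,-0.9,-0.42,0,0,0,0],[1,-1.8,-0.84,0,0,0,0],[1,-2.7,-1.26,0,0,0,0],[1,-3.6,-1.68,0,0,0,0],[1,-4.5,-2.1,0,0,0,0]]'; python3 -m inch '[[1,-0.9,-0.42,0,0,0,0],[1,-1.8,-0.84,0,0,0,0],[1,-2.7,-1.26,0,0,0,0],[1,-3.5,-1.6,0,0,0,0],[1,-3.5,-1.6,0,0,0,0]]'
python3 - <<'E'
from h import *
np.set_printoptions(precision=2,suppress=True)
w=capture("wrist");save(w,"w1");s=read_state();print(s["position"],s["tool_rot"],s["q"])
for q,z in[("pin_grip",94),("pin_stand",34),("pin_collar",72),("upper_hole",72),("foot",40),("lower_hole",64)]:
    r=recognise(q,w); print(q,[(np.array(px(x["centre"])),atz(w,px(x["centre"]),z),round(x["score"],2)) for x in r[:2]])
E
```

```text
clock: 2.42
position: [353.3, 446.8, 231.5]
tool_rot: [3.141, 0.0, 2.797]
force: [1.3, 1.2, -0.5]
opening: 85.5
gripper_force: 0.0
clock: 2.83
position: [468.8, 332.8, 231.7]
tool_rot: [-3.14, 0.004, 2.785]
force: [0.4, -0.2, 0.2]
opening: 85.5
gripper_force: 0.0
[465.94 336.29 231.48] [-3.14  0.    2.79] [-0.84  0.27  0.2   1.52 -0.05  1.35  0.58]
pin_grip [(array([275.69, 143.89]), array([418.96, 347.75,  94.  ]), 0.71)]
pin_stand [(array([276.58, 123.98]), array([405.63, 352.72,  34.  ]), 0.96), (array([ 26.32, 250.91]), array([439.85,   0.17,  34.  ]), 0.74)]
pin_collar [(array([277.98, 142.21]), array([420.56, 349.17,  72.  ]), 0.74)]
upper_hole [(array([ 58.02, 288.71]), array([489.01,  45.41,  72.  ]), 0.94), (array([275.3 , 144.19]), array([421.43, 345.98,  72.  ]), 0.2)]
foot [(array([106.4 , 255.32]), array([479.11,  97.02,  40.  ]), 0.56), (array([275.8 , 141.71]), array([422.54, 345.51,  40.  ]), 0.42)]
lower_hole [(array([170.58, 230.5 ]), array([470.62, 200.8 ,  64.  ]), 0.83)]
```

View pics/w1.png

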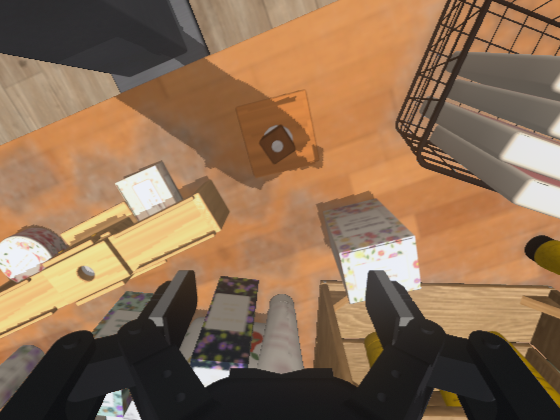

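The pin grip (a dark diamond) is at (277,144) in the stand's square, and the upper rail's hole is at about (86,272). The carton stands at (370,250). I'll zoom in for the grip's yaw.

```bash
python3 - <<'E'
from h import *
np.set_printoptions(precision=3,suppress=True)
w=capture("wrist");im=w["img"][:,:,::-1]
c=np.hstack([cv2.resize(im[110:180,240:315],(450,420),interpolation=cv2.INTER_CUBIC),cv2.resize(im[245:300,55:115],(340,312),interpolation=cv2.INTER_CUBIC)[:,:340] if 0 else cv2.resize(im[240:310,60:118],(348,420),interpolation=cv2.INTER_CUBIC)])
cv2.imwrite("pics/z1.png",c)
g=silhouettes("pin_grip",w)[0]["region"]
pts=np.argwhere(g)[:,::-1].astype(np.float32); print(g.sum(),cv2.minAreaRect(pts))
for z in(72,114): print(np.array([atz(w,p,z) for p in[(86,272),(277,137)]]))
E
```

```text
909 ((270.8192443847656, 154.69615173339844), (32.801971435546875, 32.36343765258789), 52.12501525878906)
[[476.066 100.361  72.   ]
 [406.989 359.24   72.   ]]
[[462.948 138.125 114.   ]
 [403.471 361.028 114.   ]]
```

View pics/z1.png

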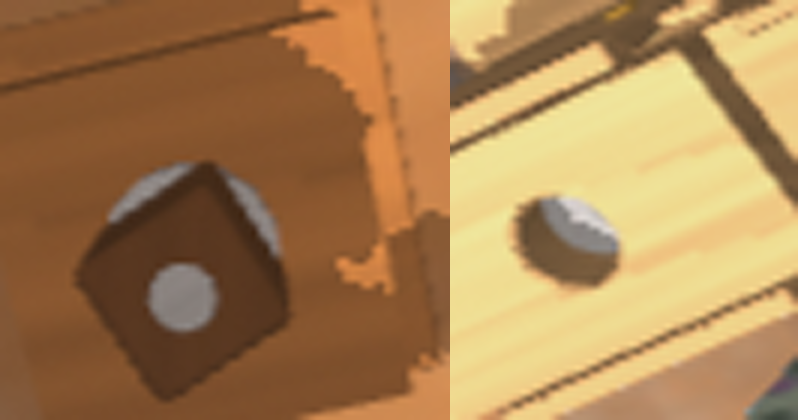

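```bash
python3 - <<'E'
from h import *
np.set_printoptions(precision=3,suppress=True)
w=capture("wrist");s=read_state();print(s["position"],s["tool_rot"])
C=np.array([atz(w,p,114) for p in[(252.5,155.8),(267.5,177),(288.3,163.7),(270.5,159.5)]]);print(C)
for a,b in((0,1),(1,2)):
    d=C[b]-C[a];print(np.linalg.norm(d),np.arctan2(d[1],d[0]))
print((C[0]+C[2])/2)
z=lambda x,y:(60+x/6,240+y/6)
H=np.array([atz(w,z(x-450,y),72) for x,y in[(517,240),(570,195),(622,255),(565,285),(570,240),(545,395),(795,265),(460,145),(690,50)]]);print(H)
E
```

```text
[461.687 341.599 231.267] [-3.142 -0.     2.799]
[[411.703 335.202 114.   ]
 [433.613 340.91  114.   ]
 [428.612 362.183 114.   ]
 [419.945 348.791 114.   ]]
22.641896937157917 0.2548423927719377
21.852882845781334 1.8017195381789768
[420.157 348.693 114.   ]
[[479.754  77.823  72.   ]
 [474.556  92.927  72.   ]
 [489.526  95.219  72.   ]
 [491.695  81.069  72.   ]
 [483.207  87.511  72.   ]
 [512.62   63.318  72.   ]
 [502.823 125.809  72.   ]
 [458.108  79.114  72.   ]
 [455.272 130.799  72.   ]]
```

```bash
python3 -m inch '[[1,0.4,-0.07,0.3,0,0,-1.15],[1,0.8,-0.14,0.6,0,0,-2.3],[1,1.04,-0.18,1.0,0,0,-3.45],[1,1.04,-0.18,1.5,0,0,-4.6],[1,1.04,-0.18,1.5,0,0,-5.62]]';python3 -m inch '[[1,0,0,0,0,0,0],[1,0,0,0,0,0,0],[1,0,0,0,0,0,0],[1,0,0,0,0,0,0]]'
python3 - <<'E'
from h import *
np.set_printoptions(precision=3,suppress=True)
w=capture("wrist");s=read_state();print(s["position"],s["tool_rot"],s["q"])
save(w,"w2");print(proj(w,[s["position"],[420,348.7,114]]))
for q in["pin_grip","pin_collar"]:
    r=recognise(q,w); print(q,[(np.array(px(x["centre"])),atz(w,px(x["centre"]),94),round(x["score"],2)) for x in r[:2]])
E
```

```text
clock: 3.75
position: [418.1, 347.6, 167.6]
tool_rot: [-3.139, -0.005, -2.889]
force: [-0.3, -1.7, -0.4]
opening: 85.5
gripper_force: 0.0
clock: 4.08
position: [421.2, 348.4, 172.0]
tool_rot: [3.141, 0.001, -2.901]
force: [-0.5, 0.2, 0.4]
opening: 85.3
gripper_force: 0.0
[421.174 348.323 171.931] [ 3.141  0.001 -2.9  ] [-0.835  0.25   0.101  1.682 -0.027  1.21   1.085]
[[278.242 269.925]
 [279.725 227.396]]
pin_grip [(array([277.816, 214.494]), array([417.76 , 346.547,  94.   ]), 0.75), (array([299.992, 331.212]), array([523.005, 392.908,  94.   ]), 0.72)]
pin_collar [(array([278.712, 216.72 ]), array([419.407, 347.674,  94.   ]), 0.82)]
```

View pics/w2.png

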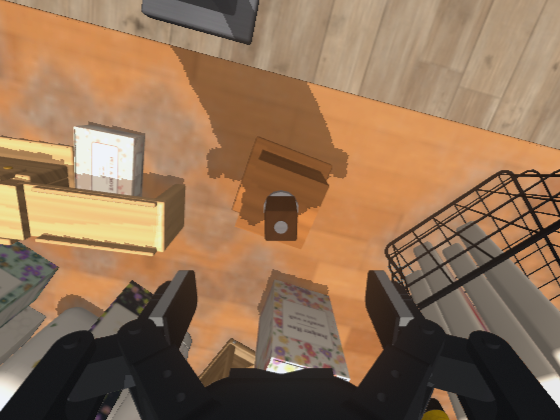

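The pin block is square to the fingers, and its top disc at (281,227) matches my estimate. The carton at (300,320) and the basket are clear if the fingers are partly closed.

```bash
python3 -m inch '[[0.6,0.02,0,0.3,0,0,0],[0.6,0.02,0,0.9,0,0,0],[0.6,0.02,0,1.5,0,0,0],[0.6,0.02,0,2.0,0,0,0],[0.6,0.02,0,2.25,0,0,0]]' 50;python3 -m inch '[[0.6,0,0,0,0,0,0],[0.3,0,0,0,0,0,0],[0.1,0,0,0,0,0,0],[0.1,0,0,0,0,0,0],[0.1,0,0,0,0,0,0]]' 50;python3 -m inch '[[0.1,0,0,0,0,0,0],[0.1,0,0,0,0,0,0],[0.1,0,0,0,0,0,0],[0.1,0,0,0,0,0,0],[0.1,0,0,0,0,0,0]]' 50
```

```text
clock: 4.65
position: [418.9, 346.9, 78.8]
tool_rot: [-3.14, -0.003, -2.898]
force: [0.1, -0.1, -0.1]
opening: 50.8
gripper_force: 0.0
clock: 5.07
position: [420.9, 348.7, 82.9]
tool_rot: [3.14, 0.003, -2.898]
force: [0.8, -0.5, 4.6]
opening: 23.5
gripper_force: 49.5
clock: 5.48
position: [421.0, 348.7, 83.0]
tool_rot: [3.14, 0.003, -2.898]
force: [0.6, 0.1, 6.1]
opening: 23.1
gripper_force: 49.7
```

```bash
python3 -m inch '[[0.1,0,0,-0.3,0,0,0],[0.1,0,0,-0.8,0,0,0],[0.1,0,0,-1.4,0,0,0],[0.1,0,0,-2.0,0,0,0],[0.1,0,0,-2.4,0,0,0]]';python3 -m inch '[[0.1,0,0,0,0,0,0],[0.1,0,0,0,0,0,0],[0.1,0,0,0,0,0,0]]'
python3 - <<'E'
from h import *
np.set_printoptions(precision=3,suppress=True)
w=capture("wrist");s=read_state();print(s["position"],s["tool_rot"],s["force"],s["q"])
b=capture("top")
for p in(w,b):
  for q,z in[("upper_hole",72),("lower_hole",64),("foot",40),("foot_top",72)]:
    r=recognise(q,p); print(q,[(np.array(px(x["centre"])),atz(p,px(x["centre"]),z),round(x["score"],2)) for x in r[:2]])
E
```

```text
clock: 5.9
position: [420.5, 348.2, 179.9]
tool_rot: [3.14, 0.002, -2.898]
force: [-0.0, 1.0, 0.0]
opening: 23.3
gripper_force: 49.1
clock: 6.15
position: [419.5, 347.5, 176.2]
tool_rot: [-3.141, -0.001, -2.898]
force: [0.3, -0.5, -0.9]
opening: 23.2
gripper_force: 49.2
[419.319 347.267 175.838] [-3.14  -0.002 -2.898] [-1.164 -0.222 -2.13 ] [-0.835  0.245  0.101  1.679 -0.026  1.221  1.086]
upper_hole [(array([ 13.608, 211.512]), array([478.552, 121.838,  72.   ]), 0.65)]
lower_hole [(array([105.28 , 219.114]), array([470.484, 196.162,  64.   ]), 0.64)]
foot [(array([ 67.424, 207.816]), array([479.892, 146.805,  40.   ]), 0.98), (array([279.72 , 275.016]), array([502.778, 368.292,  40.   ]), 0.55)]
foot_top [(array([ 68.488, 211.386]), array([466.77 , 168.584,  72.   ]), 0.9)]
upper_hole [(array([268.52 , 217.392]), array([486.383,  12.336,  72.   ]), 0.93)]
lower_hole [(array([226.184, 214.2  ]), array([464.816, 163.331,  64.   ]), 0.72)]
foot [(array([252.504, 216.804]), array([496.919,  76.658,  40.   ]), 0.8)]
foot_top [(array([255.024, 218.988]), array([466.581,  55.792,  72.   ]), 0.68)]
```

```bash
python3 -m inch '[[0.1,-0.1,-1.0,0,0,0,0],[0.1,-0.2,-2.0,0,0,0,0],[0.1,-0.3,-3.0,0,0,0,0],[0.1,-0.4,-4.0,0,0,0,0],[0.1,-0.45,-4.8,0,0,0,0]]';python3 -m inch '[[0.1,0,0,0,0,0,0],[0.1,0,0,0,0,0,0],[0.1,0,0,0,0,0,0],[0.1,0,0,0,0,0,0],[0.1,0,0,0,0,0,0]]'
python3 - <<'E'
from h import *
np.set_printoptions(precision=3,suppress=True)
w=capture("wrist");s=read_state();print(s["position"],s["tool_rot"],s["force"])
c=proj(w,[[483,87.5,72]])[0];print(c)
x0=int(max(0,min(460,c[0]-50)));y0=int(max(0,c[1]-45));print(x0,y0)
im=w["img"][:,:,::-1]
cr=cv2.resize(im[y0:y0+100,x0:x0+100],(400,400),interpolation=cv2.INTER_CUBIC)
cv2.imwrite("pics/w3.png",np.hstack([cv2.resize(im,(400,300))if 0 else np.vstack([cv2.resize(im,(400,300)),np.zeros((100,400,3),np.uint8)]),cr]))
E
```

```text
clock: 7.07
position: [484.8, 162.5, 177.5]
tool_rot: [-3.141, 0.001, -2.9]
force: [1.5, -0.8, -1.1]
opening: 23.2
gripper_force: 49.4
clock: 7.48
position: [483.3, 167.5, 177.2]
tool_rot: [3.141, -0.0, -2.895]
force: [0.6, -0.2, -1.4]
opening: 23.2
gripper_force: 49.4
[483.344 167.299 177.203] [ 3.141 -0.    -2.895] [-0.764 -0.276 -1.751]
[188.566 186.158]
138 141
```

View pics/w3.png

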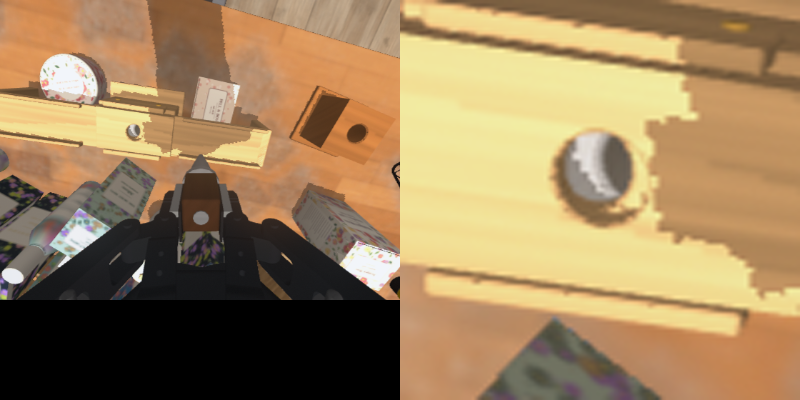

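The hole rim in the crop is centred at about (594,178), and the near cheek runs from (425,283) to (748,323). Through the holes there is steel, bright on the left and darker on the right.

```bash
python3 - <<'E'
from h import *
np.set_printoptions(precision=2,suppress=True)
w=capture("wrist");s=read_state()
z=lambda x,y:(138+(x-400)/4,141+y/4)
A=lambda x,y,h=72:atz(w,z(x,y),h)
print("hole",A(594,178)); L=[A(425,272,71.5),A(748,312,71.5)];print("cheek",L,(L[0]+L[1])/2)
r1,r2=A(405,35),A(700,80);r3,r4=A(405,255),A(790,308)
for a,b in((r1,r2),(r3,r4),L):
  d=b-a;print(a,b,"yaw",np.arctan2(-d[0],d[1]))
s2=w["img"]
print(s2[172:200,175:200].mean(2).astype(int))
E
```

```text
hole [482.9  85.5  72. ]
cheek [array([513.29,  52.4 ,  71.5 ]), array([505.21, 123.  ,  71.5 ])] [509.25  87.7   71.5 ]
[462.32  43.54  72.  ] [456.67 103.85  72.  ] yaw 0.09345768752975125
[510.18  47.97  72.  ] [501.8 131.9  72. ] yaw 0.09960635209400272
[513.29  52.4   71.5 ] [505.21 123.    71.5 ] yaw 0.11392827326661101
[[213 213 213 212 211 210 209 209 208 206 205 204 204 204 204 204 204 204
  204 204 205 205 205 205 205]
 [213 213 213 214 213 213 213 213 208 196 181 177 177 177 190 196 202 204
  204 204 204 204 204 204 174]
 [213 213 213 213 213 213 205 161 174 194 201 203 203 190 176 157 156 179
  199 205 205 205 205 205 171]
 [211 210 211 211 203 188 158 188 216 219 218 217 212 186 160 117  94 107
  162 193 204 206 206 205 204]
 [209 209 209 200 157 135 132 197 220 219 218 218 199 178 136  96  87  88
  120 168 183 203 210 210 209]
 [210 210 201 183 148 114 130 199 219 218 218 214 189 173 126  88  87  86
   90 119 183 192 205 213 212]
 [210 210 191 153 110 117 136 197 218 218 219 215 188 161 115  87  87  88
   88  92 169 197 191 203 211]
 [211 202 184 132 100 128 140 196 217
[... 1468 characters left out ...]
99 100 100  97 101 115 122 162 177 189
  161 139 142 132 139 168 200]
 [203 202 200 197 189 179 171 135 102  97 100 101 100 102 107 119 122 125
  119 111 104 110 162 194 207]
 [204 204 202 197 193 192 179 165 151 123 100  95  97  98 100 100 100 100
   99 121 159 145 178 201 205]
 [206 206 204 203 201 200 198 192 180 144 117 114 110 109 109 109 121 125
  118 122 167 190 197 199 200]
 [206 206 206 206 198 201 205 204 203 197 184 178 149 128 126 151 162 166
  173 185 192 193 194 195 196]
 [207 207 208 207 206 206 206 206 206 205 205 205 200 196 195 195 199 201
  200 200 199 197 194 193 193]
 [206 206 205 206 207 207 206 207 207 207 207 206 206 206 206 205 205 205
  205 205 205 201 196 194 194]]
```

The dark region's left border is convex to the left, with a chamfer gradient. That means the bush hole lies towards +y, so I'll fit it.

```bash
python3 - <<'E'
from h import *
from scipy.optimize import least_squares
np.set_printoptions(precision=2,suppress=True)
w=capture("wrist");g=w["img"].mean(2)
E=[]
for r in range(175,189):
    row=g[r,184:196]; i=np.where((row[:-1]>=135)&(row[1:]<135))[0]
    if len(i): i=i[0]; E.append((184+i+(row[i]-135)/(row[i]-row[i+1]),r))
print(E)
for zz in(55.5,54.5):
  Q=np.array([atz(w,(c,r),zz)[:2] for c,r in E])
  for R in(10,10.7):
    f=least_squares(lambda p:np.hypot(*(Q-p).T)-R,[483,90],loss="soft_l1");print(zz,R,f.x,np.abs(f.fun).max())
# upper hole rim: outer points
C=[(178.5-0,172+11)]
Q=np.array([atz(w,p,72)[:2] for p in [(176.3,184),(195.8,184),(188,172.8),(185.5,197),(177.3,190),(193,176)]])
f=least_squares(lambda p:np.hypot(*(Q-p).T)-10,[483,86]);print("upper",f.x,f.fun)
s=read_state();t=proj(w,[s["position"]-[0,0,75]]);print(s["position"],t)
E
```

```text
[(np.float64(190.0810810810811), 175), (np.float64(189.5648854961832), 176), (np.float64(189.04166666666666), 177), (np.float64(188.82394366197184), 178), (np.float64(188.55882352941177), 179), (np.float64(188.56296296296296), 180), (np.float64(188.58778625954199), 181), (np.float64(188.87671232876713), 182), (np.float64(188.91946308724832), 183), (np.float64(189.35384615384615), 184), (np.float64(189.87586206896552), 185), (np.float64(190.368), 186), (np.float64(191.11607142857142), 187), (np.float64(191.85436893203882), 188)]
55.5 10 [481.42  92.11] 0.09417982721017282
55.5 10.7 [481.21  92.83] 0.15777419283813465
54.5 10 [481.73  91.86] 0.09280890310461132
54.5 10.7 [481.52  92.58] 0.15335210148381861
upper [482.56  85.2 ] [-1.34 -1.93  0.87  0.82 -0.56  0.08]
[483.49 166.82 177.19] [[278.76 220.53]]
```

```bash
python3 - <<'E'
from h import *
np.set_printoptions(precision=2,suppress=True)
w=capture("wrist");s=read_state();P=s["position"]
print(proj(w,[P-[0,0,75],P-[0,0,41],P+[0,0,31]]))
for q in("pin_grip","pin_collar"):
  r=silhouettes(q,w)[0];M=r["region"];ys=np.where(M.any(1))[0];print(q,M.sum(),ys[0],ys[-1],[(y,np.where(M[y])[0][[0,-1]].mean()) for y in ys[::8]])
c=cv2.resize(w["img"][205:325,230:335,::-1],(525,600),interpolation=cv2.INTER_CUBIC);cv2.imwrite("pics/tip.png",c)
E
```

```text
[[278.8  220.51]
 [278.48 238.67]
 [277.3  305.99]]
pin_grip 4666 216 323 [(np.int64(216), np.float64(281.0)), (np.int64(224), np.float64(280.5)), (np.int64(232), np.float64(280.5)), (np.int64(240), np.float64(280.5)), (np.int64(248), np.float64(281.0)), (np.int64(256), np.float64(281.0)), (np.int64(264), np.float64(281.0)), (np.int64(272), np.float64(281.5)), (np.int64(280), np.float64(281.0)), (np.int64(288), np.float64(280.5)), (np.int64(296), np.float64(280.0)), (np.int64(304), np.float64(280.5)), (np.int64(312), np.float64(280.5)), (np.int64(320), np.float64(280.5))]Traceback (most recent call last):
  File "<stdin>", line 6, in <module>
IndexError: list index out of range
```

```bash
python3 -m inch '[[0.1,0.2,-0.7,0,0,0,0.4],[0.1,0.35,-1.4,0,0,0,0.8],[0.1,0.5,-2.0,0,0,0,1.38],[0.1,0.5,-2.0,0,0,0,1.38]]';python3 -m inch '[[0.1,0,0,0,0,0,0],[0.1,0,0,0,0,0,0],[0.1,0,0,0,0,0,0],[0.1,0,0,0,0,0,0],[0.1,0,0,0,0,0,0]]'
python3 - <<'E'
from h import *
np.set_printoptions(precision=2,suppress=True)
w=capture("wrist");s=read_state();P=s["position"];print(P,s["tool_rot"],s["force"])
print(proj(w,[P-[0,0,75],[482.5,85,72],[481.6,92,55.5]]))
c=cv2.resize(w["img"][160:310,200:360,::-1],(640,600),interpolation=cv2.INTER_CUBIC);cv2.imwrite("pics/tip.png",c)
E
```

```text
clock: 8.12
position: [484.0, 77.4, 177.5]
tool_rot: [-3.14, 0.0, -3.053]
force: [-0.1, -1.0, -1.8]
opening: 23.5
gripper_force: 49.4
clock: 8.53
position: [483.6, 84.3, 177.2]
tool_rot: [-3.142, -0.0, -3.04]
force: [-0.7, -0.2, -2.4]
opening: 23.1
gripper_force: 49.4
[483.63  84.19 177.18] [-3.14 -0.   -3.04] [-0.   -0.57 -1.07]
[[278.76 220.74]
 [280.03 207.2 ]
 [287.67 201.36]]
```

View pics/tip.png

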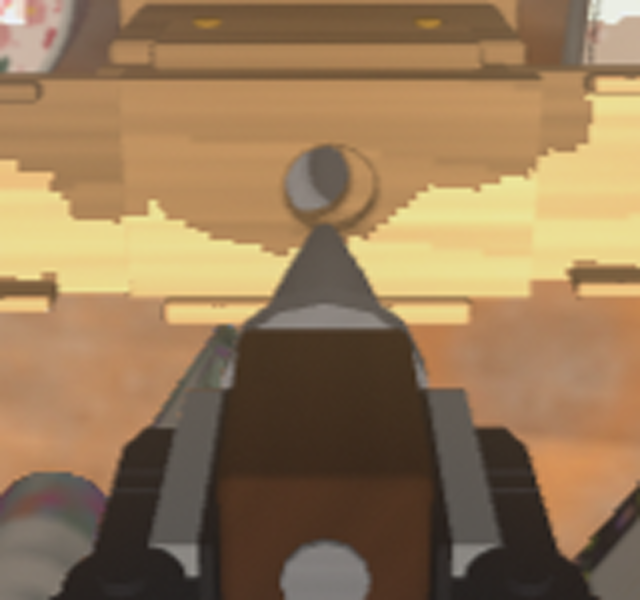

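The tip is at crop (323,228) and the upper hole centre at (331,185). Lower-rail wood shows at its right, the bush mouth's left edge is near x = 312, and the near cheek is centred at 317. From this, relative to the tip, the upper hole is +1.8 mm, the lower hole -4 mm and the bush +7.7 mm along the rails. A tip at +1.8 mm passes all three.

```bash
python3 -m inch '[[0.1,0,0.045,0.3,0,0,0],[0.1,0,0.045,0.6,0,0,0],[0.1,0,0.045,0.85,0,0,0],[0.1,0,0.045,0.95,0,0,0],[0.1,0,0.045,0.95,0,0,0]]';python3 -m inch '[[0.1,0,0,0.1,0,0,0],[0.1,0,0,0.2,0,0,0],[0.1,0,0,0.2,0,0,0],[0.1,0,0,0.2,0,0,0]]'
```

```text
clock: 9.0
position: [482.8, 85.2, 138.2]
tool_rot: [-3.141, -0.002, -3.042]
force: [0.3, -0.2, -0.5]
opening: 23.1
gripper_force: 49.4
clock: 9.33
position: [483.5, 85.2, 131.3]
tool_rot: [-3.142, -0.0, -3.042]
force: [-0.1, -0.2, -1.3]
opening: 23.5
gripper_force: 49.4
```

```bash
python3 -m inch '[[0.1,0,0.02,0.05,0,0,0],[0.1,0,0.02,0.1,0,0,0],[0.1,0,0.02,0.15,0,0,0],[0.1,0,0.02,0.15,0,0,0]]';python3 -m inch '[[0.1,0,0,0.05,0,0,0],[0.1,0,0,0.05,0,0,0]]'
```

```text
clock: 9.67
position: [483.7, 85.4, 125.1]
tool_rot: [-3.141, 0.0, -3.043]
force: [1.6, -2.7, -2.4]
opening: 23.2
gripper_force: 49.4
clock: 9.83
position: [483.7, 85.4, 123.2]
tool_rot: [-3.141, 0.0, -3.043]
force: [1.6, -2.9, -1.3]
opening: 23.0
gripper_force: 49.5
```

The tip is about 7 mm below the bush mouth with little force, so it is in. Now I'll slide +y.

```bash
python3 -m inch '[[0.1,0,0.025,0,0,0,0],[0.1,0,0.05,0,0,0,0],[0.1,0,0.075,0,0,0,0],[0.1,0,0.075,0,0,0,0]]';python3 -m inch '[[0.1,0,0.025,0,0,0,0],[0.1,0,0.05,0,0,0,0],[0.1,0,0.075,0,0,0,0],[0.1,0,0.075,0,0,0,0]]'
```

```text
clock: 10.17
position: [483.2, 89.0, 123.2]
tool_rot: [-3.141, 0.0, -3.042]
force: [1.5, -3.8, -1.2]
opening: 23.3
gripper_force: 49.6
clock: 10.5
position: [483.0, 91.0, 123.3]
tool_rot: [-3.14, -0.0, -3.043]
force: [3.1, -7.2, -1.0]
opening: 23.7
gripper_force: 49.6
```

```bash
python3 -m inch '[[0.1,0,0.01,0.05,0,0,0],[0.1,0,0.02,0.1,0,0,0],[0.1,0,0.02,0.15,0,0,0],[0.1,0,0.02,0.2,0,0,0],[0.1,0,0.02,0.2,0,0,0]]';python3 -m inch '[[0.1,0,0,0.05,0,0,0],[0.1,0,0,0.1,0,0,0],[0.1,0,0,0.1,0,0,0]]'
```

```text
clock: 10.92
position: [483.4, 91.8, 115.6]
tool_rot: [-3.141, 0.001, -3.043]
force: [3.7, -7.4, 1.2]
opening: 23.5
gripper_force: 50.0
clock: 11.17
position: [483.4, 91.9, 111.6]
tool_rot: [-3.141, 0.001, -3.043]
force: [3.1, -6.8, 0.3]
opening: 23.3
gripper_force: 49.9
```

```bash
python3 -m inch '[[0.1,0,0,0.05,0,0,0],[0.1,0,0,0.1,0,0,0],[0.1,0,0,0.15,0,0,0],[0.1,0,0,0.2,0,0,0],[0.1,0,0,0.2,0,0,0]]';python3 -m inch '[[0.1,0,0,0.05,0,0,0],[0.1,0,0,0.1,0,0,0],[0.1,0,0,0.1,0,0,0]]'
```

```text
clock: 11.58
position: [483.4, 91.9, 103.5]
tool_rot: [-3.141, 0.001, -3.043]
force: [3.1, -5.6, -0.9]
opening: 23.4
gripper_force: 49.8
clock: 11.83
position: [483.4, 91.9, 99.5]
tool_rot: [-3.141, 0.001, -3.043]
force: [3.6, -6.4, -0.8]
opening: 23.0
gripper_force: 49.8
```

```bash
python3 -m inch '[[0.1,0,0,0.04,0,0,0],[0.1,0,0,0.08,0,0,0],[0.1,0,0,0.12,0,0,0],[0.1,0,0,0.12,0,0,0]]';python3 -m inch '[[0.1,0,0,0.04,0,0,0],[0.1,0,0,0.08,0,0,0],[0.1,0,0,0.08,0,0,0]]'
```

```text
clock: 12.17
position: [483.4, 91.9, 94.8]
tool_rot: [-3.141, 0.001, -3.043]
force: [3.1, -6.1, -0.5]
opening: 23.0
gripper_force: 49.9
clock: 12.42
position: [483.4, 91.9, 91.6]
tool_rot: [-3.141, 0.001, -3.043]
force: [3.8, -7.0, 0.1]
opening: 23.3
gripper_force: 49.9
```

```bash
python3 -m inch '[[0.1,0,0,0.025,0,0,0],[0.1,0,0,0.05,0,0,0],[0.1,0,0,0.075,0,0,0],[0.1,0,0,0.075,0,0,0]]';python3 -m inch '[[0.1,0,0,0.02,0,0,0],[0.1,0,0,0.04,0,0,0],[0.1,0,0,0.04,0,0,0]]'
```

```text
clock: 12.75
position: [483.5, 91.9, 88.7]
tool_rot: [-3.141, 0.001, -3.043]
force: [2.4, -6.3, 1.1]
opening: 23.4
gripper_force: 50.1
clock: 13.0
position: [483.5, 91.9, 87.2]
tool_rot: [-3.141, 0.001, -3.043]
force: [3.5, -6.3, 1.7]
opening: 23.3
gripper_force: 50.1
```

```bash
python3 -m inch '[[0.1,0,0,0.015,0,0,0],[0.1,0,0,0.03,0,0,0],[0.1,0,0,0.03,0,0,0]]';python3 -m inch '[[0.1,0,0,0.015,0,0,0],[0.1,0,0,0.015,0,0,0]]'
```

```text
clock: 13.25
position: [483.6, 91.9, 86.9]
tool_rot: [-3.141, 0.001, -3.043]
force: [-1.1, -7.1, 11.3]
opening: 23.3
gripper_force: 51.4
clock: 13.42
position: [483.6, 91.8, 86.8]
tool_rot: [-3.141, 0.002, -3.044]
force: [-3.2, -8.2, 17.5]
opening: 22.8
gripper_force: 52.3
```

The collar is seated, with axial resistance at 17 N. I'll relieve the pressure and let go.

```bash
python3 -m inch '[[0.1,0,0,-0.02,0,0,0],[0.35,0,0,-0.02,0,0,0],[0.6,0,0,-0.02,0,0,0],[0.6,0,0,-0.02,0,0,0],[0.6,0,0,-0.02,0,0,0]]';python3 -m inch '[[0.6,0,0,-0.2,0,0,0],[0.6,0,0,-0.8,0,0,0],[0.6,0,0,-1.6,0,0,0],[0.6,0,0,-2.4,0,0,0],[0.6,0,0,-2.8,0,0,0]]'; python3 -m inch '[[0.6,0,0.5,0,0,0,0],[0.6,-0,1,0,0,0,0],[0.6,0,1.5,0,0,0,0],[0.6,0,1.5,0,0,0,0],[0.6,0,1.5,0,0,0,0]]'
python3 - <<'E'
from h import *
np.set_printoptions(precision=2,suppress=True)
w=capture("wrist");s=read_state();P=s["position"];print(P,s["tool_rot"],s["force"])
c=proj(w,[[482.5,92,95]])[0];print(c)
x0=int(c[0]-70);y0=int(c[1]-60)
im=cv2.resize(w["img"][y0:y0+120,x0:x0+140,::-1],(700,600),interpolation=cv2.INTER_CUBIC);cv2.imwrite("pics/end.png",im)
E
```

```text
clock: 13.83
position: [482.3, 93.6, 85.5]
tool_rot: [3.141, -0.001, -3.041]
force: [-0.1, 0.3, -0.1]
opening: 51.3
gripper_force: 0.0
clock: 14.25
position: [484.0, 93.2, 202.1]
tool_rot: [3.14, 0.004, -3.042]
force: [1.5, -0.2, -0.6]
opening: 51.3
gripper_force: 0.0
clock: 14.67
position: [476.4, 153.8, 198.0]
tool_rot: [3.141, -0.0, -3.039]
force: [-0.2, -0.3, 0.3]
opening: 51.3
gripper_force: 0.0
[476.71 152.46 197.94] [-3.14 -0.   -3.04] [ 0.62 -0.14  0.82]
[207.75 208.83]
```

View pics/end.png

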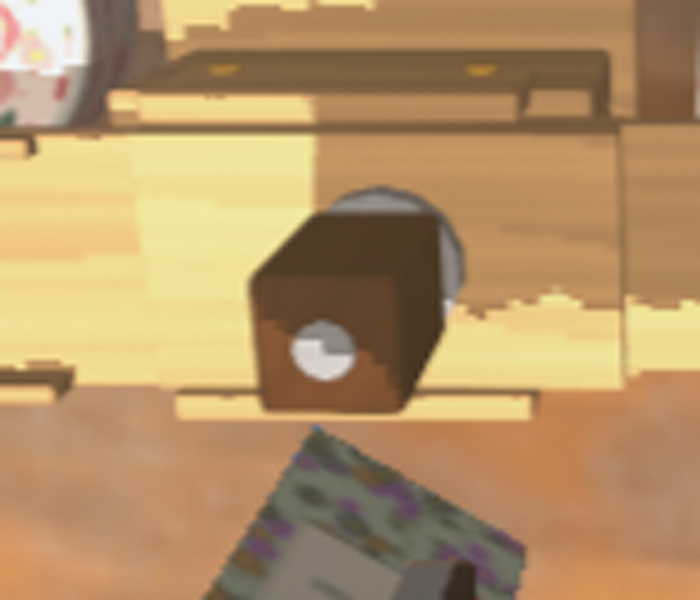

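The collar, at (390,250) in the crop, lies on the upper rail and covers the hole, and the pin stands on its own with the gripper clear.

```bash
python3 -c "
from cell import *
print(job_done())"
```

```text
the job is handed in; nothing more can be done
None
```

The pin is through both rails and in the bush, with its collar on the upper rail and released; I handed the job in at about 15 s and have had no verdict back. The highest contact force I read was about 20 N, and no bystander was touched as far as I could see.

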